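# Make up two finial-finishing kits at the craft bench

## Task

Make up the two class kits: in the blue tray, stand the white ball finial in the cork-lined bay and the green glue bottle and the amber jar in the two plain bays, one in each; in the yellow tray, stand the bare-wood pointed finial in the cork-lined bay and the red tin in the plain bay. Everything must stand upright on the floor of its bay. Leave the dark ball finial and the blue tin standing where they are on the bench.

Things in the scene. Friction and masses are not known exactly. Their poses are not given: they have to be found in the camera images.
- ball_white_mid (a point): white-painted turned wooden finial with a ball top, 78 mm tall: flat round foot 48 mm across, thin neck, ball 47 mm across whose middle is 40 mm above the foot, small button on top. Stands upright and loose on the bench; this point is on its upright axis, half-way up (39 mm above its underside); z is its upright axis.
- ball_dark_mid (a point): finial of the same shape and size as the white ball finial (78 mm tall, 48 mm across) in dark brown bare wood; not part of any kit. Stands upright and loose on the bench; this point is on its upright axis, half-way up (39 mm above its underside); z is its upright axis.
- spire_mid (a point): pale bare-wood turned finial ending in a point, 84 mm tall: flat round foot 46 mm across, thin neck, straight-sided bulb 44 mm across from 34 to 48 mm above the foot, then tapering to the tip. Stands upright and loose on the bench; this point is on its upright axis, half-way up (42 mm above its underside); z is its upright axis.
- glue_mid (a point): green plastic glue bottle with a white cap, 84 mm tall, body 44 mm across, round. Stands upright and loose on the bench; this point is on its upright axis, half-way up (42 mm above its underside); z is its upright axis.
- jar_mid (a point): amber glass jar with a black lid, 76 mm tall, 48 mm across, round. Stands upright and loose on the bench; this point is on its upright axis, half-way up (38 mm above its underside); z is its upright axis.
- tin_red_mid (a point): red paint tin with a steel rim and a red disc in its lid, 74 mm tall, 48 mm across, round. Stands upright and loose on the bench; this point is on its upright axis, half-way up (37 mm above its underside); z is its upright axis.
- tin_blue_mid (a point): blue paint tin with a steel rim and a blue disc in its lid, otherwise like the red one (74 mm tall, 48 mm across); not part of any kit. Stands upright and loose on the bench; this point is on its upright axis, half-way up (37 mm above its underside); z is its upright axis.
- tray_blue: blue low-walled kit tray, 244 x 84 x 16 mm, with three square bays in a row. Each bay is 76 by 76 mm inside, at 80 mm pitch, with 4 mm walls between and around; wall tops are 16 mm and the bay floors 4 mm above the bench. It stands firm and does not shift. Origin: centre of its underside, on the bench; x along the row of bays, y across it, z up. The cork-lined (brown-floored) bay is centred at x = +80 mm, the two plain blue bays at x = 0 and x = -80 mm, all at y = 0.
- tray_yellow: yellow low-walled kit tray, 164 x 84 x 16 mm, with two square bays in a row. Each bay is 76 by 76 mm inside, at 80 mm pitch, with 4 mm walls between and around; wall tops are 16 mm and the bay floors 4 mm above the bench. It stands firm and does not shift. Origin: centre of its underside, on the bench; x along the row of bays, y across it, z up. The cork-lined (brown-floored) bay is centred at x = -40 mm, the plain yellow bay at x = +40 mm, both at y = 0.
Not all that is in view belongs to the job. What is shaped like the part that bears jar_mid but purple is not meant.

How it is judged:
By the outcome, as a careful person would: the job done as asked, in the order asked, and still so for the second after the job is handed in, with the robot touching nothing.
It also fails if it takes over 112 s, if anything falls off the work surface, if the arm or the gripper's body presses on something with over 40 N, if the wrist force passes 120 N, or if a joint passes its speed limit or range.

## Robot

A 6-joint arm with a two-finger parallel gripper is mounted at the origin on the work surface. World frame = base frame: x ahead of the robot, y to its left, z up, the work surface at z = 0. Lengths are in m, angles in rad, forces in N, time in s.
With the tool pointing down it reaches from about 0.35 to 0.975 m from the base axis. Payload 4.9 kg.
Tool frame: the origin (TCP) lies on the centre line of the jaws, within the pads' length; the fingertips stand 17 mm ahead of it and the grasp point (between the pads) lies 2 mm behind it; z points along the fingers, y is the line along which they close (so a half turn about z gives the same grasp; the last joint's range is limited). The gripper opens to 85 mm and grips with 20 to 120 N. Pads are 22 mm wide; open, the fingers measure 114 mm over their backs; the gripper's body (76 mm by 85 mm) begins 54 mm behind the grasp point. The pads swing forward as they close: fully open they stand 13 mm farther back than shut.
Start: joints at [1.077, 0.053, 1.613, -0, 1.476, -0.119], TCP at [0.229, 0.582, 0.248] pointing down, gripper open.
Joint ranges: [-3.01, 3.01], [-1.01, 2.22], [0.06, 2.58], [-1.02, 4.17], [0.09, 2.62], [-3.14, 3.14]. Speed limits (rad/s): [2.57, 2.57, 3.14, 3.14, 3.14, 3.14].

## Interface

Orientations are given as a unit quaternion [x, y, z, w].
In Python, from bench import manip gives the robot as it stands.
- The arm moves only by the tool apply_moves, never from a script. Its argument "commands" is a list of rows, each a list of 7 numbers: the shift along the tool's x, y, z in units of 0.5 m (1.0 is 0.5 m), then the turn, a rotation vector about the tool's x, y, z in units of pi rad (1.0 is pi rad), then the opening, from -1 (shut) to 1 (fully open). A call has 1 to 20 rows; each row shifts and turns the commanded pose from where the row before left it, along the tool's axes as they then stand; what a row does not reach is not made up. A row lasts 1/10 s, in which the tool goes at most 50 mm and 8.59 degrees, less where a joint would pass 70% of its speed; a pose out of reach is approached as far as the arm can. A call with a number of a shift or a turn outside -1 to 1 is refused whole. A call with a gripper value outside its range is refused whole. The fingers move at their own pace and stop on an object; "grip_force" is the grip in N (left out, the last holds). Time passes only in rows, so rows that do not move let the fingers close. It gives the time, the measured TCP pose, the force, the opening and the grip force at its end, in the units of the state.
- manip.get_obs(): the state, without advancing time (a new reading comes with each control period).
- manip.camera(name): name is "side" or "top" or "wrist"; returns a dict with "pixels" (384x512x3 uint8, red, green, blue), "camera_matrix" (3x3 intrinsics, pixels), "extrinsics" (4x4, takes a point from camera to world coordinates); the wrist camera has in their place "T_tool_cam" (4x4, takes a point from camera to tool coordinates, whose origin is the TCP and whose axes are the flange's). Camera axes: x right, y down, z forward; pixel columns grow to the right and rows downward; lengths in m; the calibration is good to about 2 mm. A picture is of the moment at which its call begins: read the wrist's pose just before it. There is no depth.
- manip.close_job(): hands the job in; it is judged then, once.
Trained networks look in a picture, given as the dict that the camera call returned (one of the last four; its "shot" number tells which), for a name from the list of things; names that differ only in an ending like _2 or _b are one class to them, and where a whole thing is asked for, a point or a joint stands for the part that bears it (a point fixed in the world has none). Each returns a list of dicts, best first, with "p" (0 to 1); they miss things now and then, are a little off and sometimes report something else, mostly with a low value. They report only what shows in the picture. A call takes as long as a camera call. They do not tell look-alikes from the thing itself.
- manip.boxes_of(picture, query): "rect" ([centre column, centre row, width, height] in pixels, round what is visible of it).
- manip.masks_of(picture, query): "pixels" (384x512 bool, what is visible of it) and "rect" ([centre column, centre row, width, height] in pixels, round what is visible of it).
- manip.place_of(picture, query): "centre" ([column, row] in pixels: a listed point, or the origin of a listed thing).
The state is a dict: "clock": time; "q": joint angles; "qvel": joint speeds; "joint_efforts": joint torques, N m; "tool_pos": TCP position; "orientation": TCP orientation; "force": force on the tool from outside, world axes, zero at the start; "ft_torque": the same for the moment, N m; "gripper_width": finger opening in m; "gripper_force": force on a finger pad.
Only numpy, scipy, OpenCV 4.12 (cv2) and the standard library are available. Lean on these libraries where they do the work, as an engineer would, in place of code of your own. Each camera call takes 0.05 s, during which the arm holds its last target. There are 200 camera calls.

## Working session

There is one attempt and no reset: what is moved stays moved. The work goes in short steps, Python scripts to look and compute and a tool call to move; the robot and the scene stay as the last step left them, time stands still between calls to the robot, and variables do not carry over. Pictures are saved under pics/ and viewed, at most 14 in all, crops included, and the job is handed in when it is done.

Besides the shell and the picture viewer there is one more tool, called as name(argument=value, ...), one argument or row to a line, values as JSON. apply_moves: Moves the arm, as the interface text tells. Its arguments: {"type":"object","properties":{"commands":{"type":"array","items":{"type":"array","items":{"type":"number","minimum":-1,"maximum":1}}},"grip_force":{"type":"number"}},"required":["commands"]}

```bash
mkdir -p pics; ls
python3 - <<'E'
from bench import manip
import cv2
o=manip.get_obs();print(o)
for n in("top","side"):
    c=manip.camera(n);cv2.imwrite(f"pics/{n}0.png",c["pixels"][:,:,::-1]);print(n,c["camera_matrix"],c["extrinsics"],c["shot"])
E
```

```text
pics
{'clock': 0.0, 'q': array([ 1.07697003e+00,  5.33693579e-02,  1.61430227e+00, -6.28936485e-06,
        1.47608396e+00, -1.18969431e-01]), 'qvel': array([-5.16260335e-04, -5.14653030e-04,  8.94360809e-05, -5.40323646e-04,
       -3.02199116e-04, -8.35467398e-04]), 'joint_efforts': array([-9.59396784e-04, -3.93675506e+01, -3.70180464e+01, -2.05807919e-04,
        7.04025166e-03,  2.32496791e-05]), 'tool_pos': array([0.2285275 , 0.58106234, 0.24705034]), 'orientation': array([ 1.86332578e-01,  9.82486133e-01, -1.03204103e-03, -3.23213649e-04]), 'force': array([-0.1680419 , -0.0215222 ,  0.85619612]), 'ft_torque': array([0.00236989, 0.01395516, 0.01706839]), 'gripper_force': 0.0, 'gripper_width': 0.08545861126454775}
top [[443.87298085   0.         260.31432448]
 [  0.         443.87298085 190.92053918]
 [  0.           0.           1.        ]] [[ 1.64107131e-02 -9.76228012e-01  2.16123938e-01  2.88460203e-01]
 [-9.99861046e-01 -1.66558482e-02  6.87231132e-04  1.80839892e-02]
 [ 2.92883324e-03 -2.16105185e-01 -9.76365695e-01  1.14845442e+00]
 [ 0.00000000e+00  0.00000000e+00  0.00000000e+00  1.00000000e+00]] 1
side [[353.29104777   0.         253.84748157]
 [  0.         353.29104777 189.71320027]
 [  0.           0.           1.        ]] [[-0.99923501 -0.00637577  0.03858414  0.47157627]
 [-0.03479874  0.59515516 -0.80285701  0.61842567]
 [-0.01784472 -0.80358552 -0.59492175  0.51835476]
 [ 0.          0.          0.          1.        ]] 2
```

View pics/top0.png

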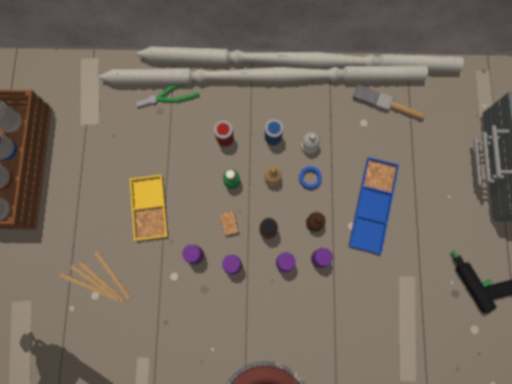

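View pics/side0.png

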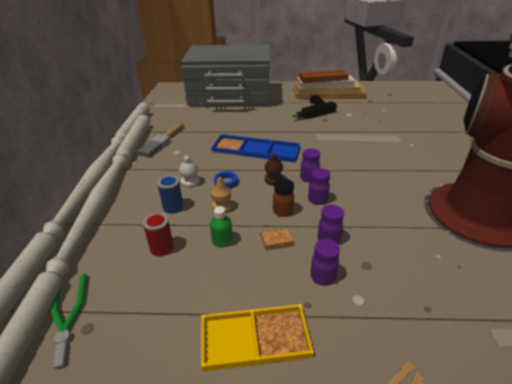

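```bash
cat > h.py <<'E'
from bench import manip
import numpy as np, cv2
H=dict(ball_white_mid=.039,ball_dark_mid=.039,spire_mid=.042,glue_mid=.042,jar_mid=.038,tin_red_mid=.037,tin_blue_mid=.037,tray_blue=0,tray_yellow=0)
def ray(c,uv,z,E=None):
    E=c["extrinsics"] if E is None else E
    d=E[:3,:3]@np.linalg.solve(c["camera_matrix"],[uv[0],uv[1],1.]);o=E[:3,3]
    return (o+d*(z-o[2])/d[2])[:2]
def proj(c,P,E=None):
    E=c["extrinsics"] if E is None else E
    p=c["camera_matrix"]@(E[:3,:3].T@(np.array(P)-E[:3,3]));return p[:2]/p[2]
E
python3 - <<'E'
from h import *
for n in("top","side"):
    c=manip.camera(n)
    for k,z in H.items():
        for r in manip.place_of(c,k)[:4]:
            if r["p"]>.2: print(n,k,round(r["p"],2),np.round(r["centre"]),np.round(ray(c,r["centre"],z),4))
E
```

```text
top ball_white_mid 0.68 [311. 139.] [ 0.6753 -0.1131]
top ball_dark_mid 0.79 [316. 221.] [ 0.4598 -0.1237]
top spire_mid 0.76 [273. 171.] [ 0.5855 -0.0127]
top glue_mid 0.73 [232. 180.] [0.5603 0.091 ]
top jar_mid 0.89 [322. 259.] [ 0.3641 -0.1381]
top jar_mid 0.88 [286. 267.] [ 0.3425 -0.0465]
top jar_mid 0.85 [229. 262.] [0.3533 0.0934]
top jar_mid 0.81 [267. 227.] [ 0.4423 -0.0005]
top tin_red_mid 0.81 [224. 134.] [0.6881 0.1165]
top tin_blue_mid 0.64 [272. 131.] [ 0.6972 -0.0094]
top tray_blue 0.9 [371. 206.] [ 0.5083 -0.2723]
top tray_yellow 0.73 [148. 212.] [0.4819 0.3128]
top tray_yellow 0.58 [224. 135.] [0.6962 0.1201]
side ball_white_mid 0.8 [190. 170.] [ 0.6646 -0.1094]
side ball_dark_mid 0.93 [274. 166.] [ 0.4549 -0.1287]
side spire_mid 0.94 [219. 193.] [ 0.5797 -0.0097]
side glue_mid 0.69 [223. 226.] [0.5597 0.099 ]
side jar_mid 0.92 [318. 185.] [ 0.3538 -0.0505]
side jar_mid 0.77 [280. 195.] [ 0.444  -0.0095]
side jar_mid 0.75 [324. 264.] [0.3709 0.1899]
side jar_mid 0.62 [311. 165.] [ 0.3625 -0.1365]
side tin_red_mid 0.67 [158. 236.] [0.6855 0.1221]
side tin_red_mid 0.66 [220. 231.] [0.564  0.1082]
side tin_blue_mid 0.55 [169. 198.] [6.91e-01 1.00e-04]
side tray_blue 0.84 [256. 152.] [ 0.5063 -0.2659]
side tray_yellow 0.75 [253. 339.] [0.4933 0.3125]
```

The top view shows the seven objects between columns 220 and 330. The four purple jars are at rows 254–266, the blue tray is at (373,206) with cork at its far end, and the yellow tray is at (149,208) with cork at its near end. The amber jar is the dark-lidded one at (268,228).

Next I'll refine the positions from masks and fit the tray yaw.

```bash
cat > fit.py <<'E'
from h import *
from scipy.optimize import least_squares
S=dict(ball_white_mid=[(0,24),(5,24),(28,20),(40,23.5),(52,20),(64,6),(78,5)],spire_mid=[(0,23),(5,23),(34,22),(48,22),(84,1)],
 glue_mid=[(0,22),(60,22),(70,9),(84,8)],jar_mid=[(0,24),(60,24),(62,23),(76,23)],tin_red_mid=[(0,24),(74,24)])
S["ball_dark_mid"]=S["ball_white_mid"];S["tin_blue_mid"]=S["tin_red_mid"]
a=np.linspace(0,2*np.pi,60)
def bb(c,k,x,y):
    P=np.array([proj(c,[x+r/1e3*np.cos(t),y+r/1e3*np.sin(t),z/1e3]) for z,r in S[k] for t in a])
    return np.r_[P.min(0),P.max(0)]
def fit(cs,k,g,tol=.05):
    out=[]
    for c in cs:
        best=None
        for m in manip.masks_of(c,k):
            u,v,w,h=m["rect"]; b=np.array([u-w/2,v-h/2,u+w/2,v+h/2])
            f=least_squares(lambda q:bb(c,k,*q)-b,g,diff_step=1e-3,x_scale=.01)
            d=np.linalg.norm(f.x-g)
            if d<tol and (best is None or d<best[0]): best=(d,f.x,f.cost,m["p"])
        if best: out.append(best); print(k,np.round(best[1],4),"cost %.1f p %.2f"%best[2:])
        else: print(k,"none")
    return out
E
python3 - <<'E'
from fit import *
G=dict(ball_white_mid=(.67,-.111),ball_dark_mid=(.457,-.126),spire_mid=(.582,-.011),glue_mid=(.56,.094),jar_mid=(.443,-.004),tin_red_mid=(.687,.119),tin_blue_mid=(.693,-.005))
cs=[manip.camera(n) for n in("top","side")]
for k,g in G.items(): fit(cs,k,np.array(g))
for c in cs:
  for k,L in(("tray_blue",.244),("tray_yellow",.164)):
    m=manip.masks_of(c,k)[0]["pixels"].astype(np.uint8)
    ct=max(cv2.findContours(m,0,1)[0],key=cv2.contourArea)[:,0]
    X=np.array([ray(c,p,.012) for p in ct])
    (x,y),s,ang=cv2.minAreaRect((X*1000).astype(np.float32));bx=cv2.boxPoints(((x,y),s,ang))
    e=[bx[1]-bx[0],bx[2]-bx[1]];l=max(e,key=np.linalg.norm);l=l*np.sign(l[0])
    print(k,np.round([x,y,*s],1),"yaw",round(float(np.degrees(np.arctan2(l[1],l[0]))),1))
E
```

```text
ball_white_mid none
ball_white_mid [ 0.664  -0.1024] cost 2.1 p 0.57
ball_dark_mid [ 0.4618 -0.1264] cost 0.4 p 0.65
ball_dark_mid [ 0.4553 -0.1237] cost 5.9 p 0.91
spire_mid [ 0.5793 -0.0142] cost 6.6 p 0.82
spire_mid [ 0.5731 -0.008 ] cost 1.9 p 0.65
glue_mid [0.5655 0.0918] cost 18.0 p 0.80
glue_mid [0.5594 0.0927] cost 4.0 p 0.64
jar_mid [ 0.4377 -0.0031] cost 0.1 p 0.54
jar_mid [0.4387 0.0027] cost 0.9 p 0.73
tin_red_mid [0.6852 0.1172] cost 4.0 p 0.76
tin_red_mid [0.6878 0.121 ] cost 3.0 p 0.68
tin_blue_mid [ 0.6996 -0.0088] cost 0.2 p 0.71
tin_blue_mid [ 0.6854 -0.0026] cost 1.8 p 0.87
tray_blue [ 511.5 -277.9   87.7  248.6] yaw -13.4
tray_yellow [493.1 309.  171.3  92.8] yaw 10.7
tray_blue [ 511.  -271.2  114.4  249.3] yaw -13.4
tray_yellow [490.8 313.2 167.1  94.7] yaw 8.8
```

Run:
```python
from fit import *
from scipy.optimize import minimize
for n in("top","side"):
  c=manip.camera(n); T=[]
  for k,L,g in(("tray_blue",.244,(.511,-.275,-.23)),("tray_yellow",.164,(.492,.311,.12))):
    m=cv2.resize(manip.masks_of(c,k)[0]["pixels"].astype(np.uint8),None,fx=4,fy=4,interpolation=0)
    def P(q):
        cc,s=np.cos(q[2]),np.sin(q[2])
        return np.array([proj(c,[q[0]+cc*x-s*y,q[1]+s*x+cc*y,z]) for x in(-L/2,L/2) for y in(-.042,.042) for z in(0,.016)])
    def f(q):
        im=np.zeros_like(m);cv2.fillConvexPoly(im,cv2.convexHull(((P(q)+.5)*4).astype(np.int32)),1);return float((im!=m).sum())/m.sum()
    g=np.array(g);r=minimize(f,g,method="Nelder-Mead",options=dict(initial_simplex=np.array([g,g+[.01,0,0],g+[0,.01,0],g+[0,0,.1]])))
    print(n,k,np.round(r.x,4),round(np.degrees(r.x[2]),1),round(r.fun,3))
```

```text
top tray_blue [ 0.5109 -0.2785 -0.2359] -13.5 0.03
top tray_yellow [0.4934 0.3095 0.1552] 8.9 0.031Traceback (most recent call last):
  File "<stdin>", line 6, in <module>
IndexError: list index out of range
```

apply_moves(
  commands=[
    [0,0,0,0,0,0,1],
  ],
  grip_force=30,
)

```text
clock: 2.45
tool_pos: [0.2288, 0.5816, 0.2483]
orientation: [0.186, 0.982, -0.0, -0.0]
force: [0.0, 0.1, -0.9]
gripper_width: 0.0856
gripper_force: 0.0
```

```bash
cat > mv.py <<'E'
from h import *
from scipy.spatial.transform import Rotation as R
import sys
def plan(x,y,z,yaw=None,n=20):
    o=manip.get_obs();r=R.from_quat(o["orientation"]);M=r.as_matrix()
    d=M.T@(np.array([x,y,z])-o["tool_pos"])
    cur=np.degrees(np.arctan2(M[1,1],M[0,1]));t=0 if yaw is None else cur-yaw
    print("pos",np.round(o["tool_pos"],4),"tool-y angle %.2f"%cur,"tilt",np.round(M[2],3),"total tool shift mm",np.round(d*1e3,1))
    print("row/%d:"%n,np.round(d/.5/n,4),"turn/row(z) %.4f"%(t/180/n))
if __name__=="__main__":
    a=[float(v) for v in sys.argv[1:]];plan(a[0],a[1],a[2],a[3] if len(a)>3 else None,int(a[4]) if len(a)>4 else 20)
E
cat > look.py <<'E'
from fit import *
from scipy.spatial.transform import Rotation as R
def wrist(k=None,g=None,fn=None):
    o=manip.get_obs();c=manip.camera("wrist")
    T=np.eye(4);T[:3,:3]=R.from_quat(o["orientation"]).as_matrix();T[:3,3]=o["tool_pos"];c["extrinsics"]=T@c["T_tool_cam"]
    if fn: cv2.imwrite("pics/"+fn,c["pixels"][:,:,::-1])
    if k:
        fit([c],k,np.array(g))
        for r in manip.place_of(c,k)[:3]: print("place",round(r["p"],2),np.round(r["centre"]),np.round(ray(c,r["centre"],H[k]),4))
    return c
E
python3 mv.py .640 -.100 .25 76.5 20
```

```text
pos [0.2288 0.5816 0.2483] tool-y angle 68.52 tilt [ 0. -0. -1.] total tool shift mm [-632.2 -483.7   -1.7]
row/20: [-0.0632 -0.0484 -0.0002] turn/row(z) -0.0022
```

apply_moves(
  commands=[
    [0,0,0,0,0,-0.0443,1],
    [-0.0587,-0.0597,0,0,0,0,1],
    [-0.0587,-0.0597,0,0,0,0,1],
    [-0.0587,-0.0597,0,0,0,0,1],
    [-0.0587,-0.0597,0,0,0,0,1],
    [-0.0587,-0.0597,0,0,0,0,1],
    [-0.0587,-0.0597,0,0,0,0,1],
    [-0.0587,-0.0597,0,0,0,0,1],
    [-0.0587,-0.0597,0,0,0,0,1],
    [-0.0587,-0.0597,0,0,0,0,1],
    [-0.0587,-0.0597,0,0,0,0,1],
    [-0.0587,-0.0597,0,0,0,0,1],
    [-0.0587,-0.0597,0,0,0,0,1],
    [-0.0587,-0.0597,0,0,0,0,1],
    [-0.0587,-0.0597,0,0,0,0,1],
    [-0.0587,-0.0597,0,0,0,0,1],
    [-0.0587,-0.0597,0,0,0,0,1],
    [-0.0587,-0.0597,0,0,0,0,1],
    [-0.0587,-0.0597,0,0,0,0,1],
    [-0.0587,-0.0597,0,0,0,0,1],
  ],
)

```text
clock: 4.45
tool_pos: [0.6394, -0.1017, 0.2483]
orientation: [0.118, 0.993, 0.0, 0.0]
force: [0.9, 0.5, 0.1]
gripper_width: 0.0855
gripper_force: 0.0
```

```bash
python3 - <<'E'
from look import *
c=wrist("ball_white_mid",(.667,-.108),"w1.png");print(np.round(c["T_tool_cam"],3))
E
python3 mv.py .667 -.108 .25 76.5 20
```

```text
ball_white_mid [ 0.6711 -0.1074] cost 4.7 p 0.63
place 0.8 [256. 189.] [ 0.6689 -0.1027]
[[ 0.    -0.944 -0.329  0.085]
 [ 1.    -0.     0.001  0.002]
 [-0.001 -0.329  0.944 -0.126]
 [ 0.     0.     0.     1.   ]]
pos [ 0.6392 -0.1022  0.2477] tool-y angle 76.32 tilt [ 0.001  0.    -1.   ] total tool shift mm [-28.4   0.9  -2.3]
row/20: [-0.0028  0.0001 -0.0002] turn/row(z) -0.0000
```

View pics/w1.png

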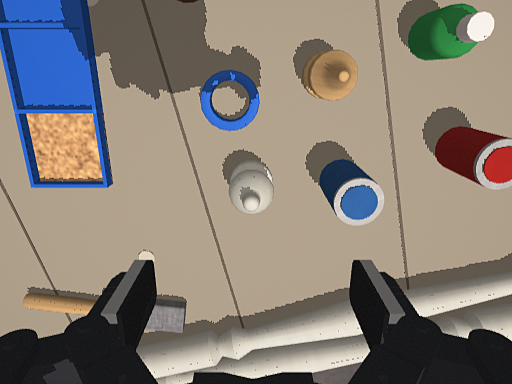

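The wrist view shows the white ball at about (251,188), the ring at (229,100), the spire at (331,74) and the cork bay corners at (34,187) and (110,186). The objects match the estimates.

Run:
```python
from look import *
c=wrist()
print("ball",ray(c,(251,188),.041))
for p in((34,187),(110,186),(19,111),(102,109)): print(p,ray(c,p,.016))
u=np.array([.972,-.233]);v=np.array([.233,.972]);t=np.array([.511,-.277])
for a in(.122,.042): 
  for b in(-.042,.042): P=t+u*a+v*b;print("model corner",P,proj(c,[*P,.016]))
for k,g in dict(spire_mid=(.578,-.011),glue_mid=(.562,.094),tin_red_mid=(.687,.119),ball_white_mid=(.67,-.107)).items():
    fit([c],k,np.array(g))
    for r in manip.place_of(c,k)[:1]: print("  place",round(r["p"],2),np.round(ray(c,r["centre"],H[k]),4))
```

```text
ball [ 0.66562669 -0.10759293]
(34, 187) [ 0.61627641 -0.34095581]
(110, 186) [ 0.63492818 -0.25947714]
(19, 111) [ 0.53726379 -0.31994182]
(102, 109) [ 0.55539086 -0.23695988]
model corner [ 0.619798 -0.34625 ] [ 30.97035457 191.02073322]
model corner [ 0.63937  -0.264602] [107.1160345  190.75979286]
model corner [ 0.542038 -0.32761 ] [ 14.23518188 117.4183976 ]
model corner [ 0.56161  -0.245962] [ 96.0491954  117.14348279]
spire_mid [ 0.5773 -0.0082] cost 12.2 p 0.86
  place 0.55 [ 0.5752 -0.0092]
glue_mid [0.5685 0.1022] cost 2.8 p 0.83
  place 0.68 [0.5666 0.0953]
tin_red_mid [0.683  0.1123] cost 92.8 p 0.71
  place 0.77 [0.6882 0.1195]
ball_white_mid [ 0.67   -0.1079] cost 6.6 p 0.69
  place 0.95 [ 0.6679 -0.1079]
```

apply_moves(
  commands=[
    [-0.0146,0.0009,0.068,0,0,0,1],
    [-0.0146,0.0009,0.068,0,0,0,1],
    [-0.0146,0.0009,0.068,0,0,0,1],
    [-0.0146,0.0009,0.068,0,0,0,1],
    [0,0,0.04,0,0,0,1],
    [0,0,0.04,0,0,0,1],
    [0,0,0.04,0,0,0,1],
    [0,0,0.028,0,0,0,1],
    [0,0,0,0,0,0,1],
    [0,0,0,0,0,0,-1],
    [0,0,0,0,0,0,-1],
    [0,0,0,0,0,0,-1],
    [0,0,0,0,0,0,-1],
    [0,0,0,0,0,0,-1],
    [0,0,0,0,0,0,-1],
    [0,0,0,0,0,0,-1],
    [0,0,0,0,0,0,-1],
  ],
  grip_force=30,
)

```text
clock: 6.75
tool_pos: [0.6688, -0.1056, 0.0405]
orientation: [0.118, 0.993, -0.0, 0.002]
force: [0.4, -0.5, 6.2]
gripper_width: 0.0449
gripper_force: 31.0
```

apply_moves(
  commands=[
    [0,0,-0.01,0,0,0,-1],
    [0,0,-0.03,0,0,0,-1],
    [0,0,-0.05,0,0,0,-1],
    [0,0,-0.05,0,0,0,-1],
    [0,0,-0.05,0,0,0,-1],
    [0,0,-0.03,0,0,0,-1],
    [0,0,-0.01,0,0,0,-1],
    [0,0,0,0,0,0,-1],
  ],
)

```text
clock: 7.55
tool_pos: [0.6676, -0.1052, 0.154]
orientation: [0.118, 0.993, -0.0, 0.001]
force: [0.7, 0.7, -0.8]
gripper_width: 0.0452
gripper_force: 30.8
```

```bash
python3 - <<'E'
from look import *
wrist(fn="w2.png")
E
python3 mv.py .587 -.2925 .155 76.5 10
```

```text
pos [ 0.667  -0.105   0.1526] tool-y angle 76.50 tilt [ 0.001  0.    -1.   ] total tool shift mm [  34.  -201.    -2.4]
row/10: [ 0.0068 -0.0402 -0.0005] turn/row(z) -0.0000
```

View pics/w2.png

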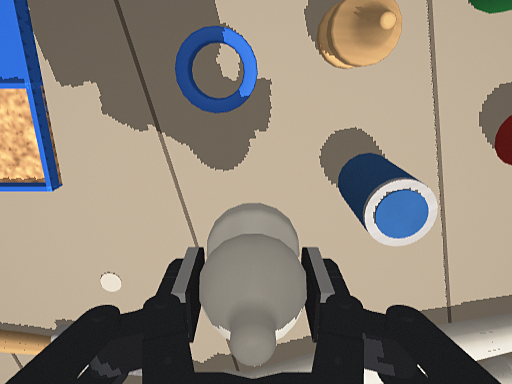

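The finial is held upright, with the ball at (253,285), so I'll carry it to the cork bay.

apply_moves(
  commands=[
    [0.004,-0.0241,0,0,0,0,-1],
    [0.008,-0.0482,0,0,0,0,-1],
    [0.0107,-0.0643,0,0,0,0,-1],
    [0.0107,-0.0643,0,0,0,0,-1],
    [0.0107,-0.0643,0,0,0,0,-1],
    [0.0107,-0.0643,0,0,0,0,-1],
    [0.008,-0.0482,0,0,0,0,-1],
    [0.005,-0.0241,0,0,0,0,-1],
    [0,0,0,0,0,0,-1],
    [0,0,0,0,0,0,-1],
  ],
)

```text
clock: 8.6
tool_pos: [0.5874, -0.292, 0.1525]
orientation: [0.118, 0.993, 0.001, -0.0]
force: [0.1, 0.3, -0.6]
gripper_width: 0.0449
gripper_force: 30.8
```

```bash
python3 mv.py .587 -.2925 .045 76.5 10
python3 - <<'E'
from look import *
o=manip.get_obs();c=wrist(fn="w3.png");print("ball rel",ray(c,(253,285),o["tool_pos"][2])-o["tool_pos"][:2])
E
```

```text
pos [ 0.5874 -0.292   0.1525] tool-y angle 76.49 tilt [ 0.001  0.001 -1.   ] total tool shift mm [ 1.000e-01 -7.000e-01  1.075e+02]
row/10: [ 0.     -0.0001  0.0215] turn/row(z) -0.0000
ball rel [0.00188222 0.00206341]
```

View pics/w3.png

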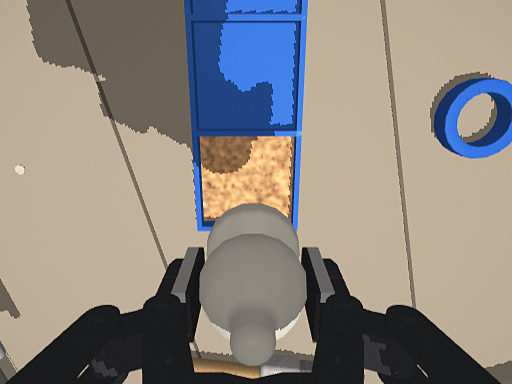

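The tray's far corners show at (197,229) and (298,229), and the divider is at row 133. I'll check the bay centre from these before lowering.

Run:
```python
from look import *
c=wrist()
p=[ray(c,q,.016) for q in((197,230),(298,230),(190,133),(304,133),(190,18),(306,16))]
for q in p: print(np.round(q,4))
F=(p[0]+p[1])/2;D=(p[2]+p[3])/2;D2=(p[4]+p[5])/2
print("bay",(F+D)/2,"len",np.linalg.norm(F-D),np.linalg.norm(D-D2),"mid bay",(D+D2)/2)
```

```text
[ 0.6171 -0.3443]
[ 0.637  -0.2613]
[ 0.5372 -0.3262]
[ 0.5576 -0.2413]
[ 0.4611 -0.3032]
[ 0.4785 -0.2251]
bay [ 0.58721387 -0.29327008] len 0.08189913495185418 0.08000508585336427 mid bay [ 0.50860815 -0.27392857]
```

apply_moves(
  commands=[
    [0,0,0.03,0,0,0,-1],
    [0,0,0.05,0,0,0,-1],
    [0,0,0.05,0,0,0,-1],
    [0,0,0.04,0,0,0,-1],
    [0,0,0.02,0,0,0,-1],
    [0,0,0.01,0,0,0,-1],
    [0,0,0.008,0,0,0,-1],
    [0,0,0.006,0,0,0,-1],
    [0,0,0,0,0,0,-1],
    [0,0,0,0,0,0,-1],
  ],
)

```text
clock: 9.7
tool_pos: [0.5881, -0.2929, 0.0472]
orientation: [0.118, 0.993, -0.0, 0.001]
force: [-0.8, -0.4, -0.3]
gripper_width: 0.0447
gripper_force: 30.8
```

apply_moves(
  commands=[
    [0,0,0.003,0,0,0,-1],
    [0,0,0,0,0,0,-1],
    [0,0,0.003,0,0,0,-1],
    [0,0,0,0,0,0,-1],
  ],
)

```text
clock: 10.1
tool_pos: [0.5879, -0.2928, 0.0446]
orientation: [0.118, 0.993, -0.0, 0.0]
force: [-2.5, 1.7, 5.1]
gripper_width: 0.0446
gripper_force: 31.1
```

apply_moves(
  commands=[
    [0,0,0,0,0,0,0.3],
    [0,0,0,0,0,0,0.6],
    [0,0,0,0,0,0,1],
    [0,0,0,0,0,0,1],
    [0,0,0,0,0,0,1],
    [0,0,-0.02,0,0,0,1],
    [0,0,-0.05,0,0,0,1],
    [0,0,-0.06,0,0,0,1],
    [0,0,-0.08,0,0,0,1],
    [0,0,-0.08,0,0,0,1],
    [0,0,-0.05,0,0,0,1],
    [0,0,0,0,0,0,1],
  ],
)

```text
clock: 11.3
tool_pos: [0.59, -0.2941, 0.2206]
orientation: [0.118, 0.993, -0.002, 0.005]
force: [0.4, 0.1, 0.8]
gripper_width: 0.0852
gripper_force: 0.0
```

```bash
python3 mv.py .530 .09 .22 76.5 10
python3 - <<'E'
from look import *
fit([manip.camera("top"),manip.camera("side")],"ball_white_mid",np.array((.587,-.293)))
E
```

```text
pos [ 0.59   -0.2941  0.2206] tool-y angle 76.50 tilt [-0.01  -0.004 -1.   ] total tool shift mm [148.  359.5  -2.3]
row/10: [ 0.0296  0.0719 -0.0005] turn/row(z) 0.0000
ball_white_mid none
ball_white_mid [ 0.5855 -0.2972] cost 0.4 p 0.73
```

apply_moves(
  commands=[
    [0.0148,0.036,0,0,0,0,1],
    [0.0296,0.0719,0,0,0,0,1],
    [0.0296,0.0719,0,0,0,0,1],
    [0.0296,0.0719,0,0,0,0,1],
    [0.0296,0.0719,0,0,0,0,1],
    [0.0296,0.0719,0,0,0,0,1],
    [0.0296,0.0719,0,0,0,0,1],
    [0.0296,0.0719,0,0,0,0,1],
    [0.0296,0.0719,0,0,0,0,1],
    [0.0296,0.0719,0,0,0,0,1],
    [0.0148,0.036,0,0,0,0,1],
    [0,0,0,0,0,0,1],
  ],
)

```text
clock: 12.7
tool_pos: [0.5257, 0.0944, 0.2117]
orientation: [0.115, 0.993, 0.0, -0.002]
force: [-0.3, -0.1, 0.1]
gripper_width: 0.0852
gripper_force: 0.0
```

```bash
python3 - <<'E'
from look import *
c=wrist("glue_mid",(.565,.096),"w4.png")
for k,g in dict(spire_mid=(.578,-.011),tin_red_mid=(.687,.119)).items():
    fit([c],k,np.array(g))
    for r in manip.place_of(c,k)[:1]: print("  place",round(r["p"],2),np.round(ray(c,r["centre"],H[k]),4))
E
python3 mv.py .565 .096 .042 76.5 10
```

```text
glue_mid [0.5686 0.0967] cost 0.1 p 0.74
place 0.91 [263. 212.] [0.5647 0.098 ]
place 0.25 [191. 335.] [ 0.6859 -0.0077]
spire_mid [ 0.5787 -0.0097] cost 3.6 p 0.75
  place 0.62 [ 0.5737 -0.0062]
tin_red_mid [0.6873 0.1223] cost 6.1 p 0.89
  place 0.64 [0.6883 0.1208]
pos [0.5277 0.0907 0.2131] tool-y angle 76.41 tilt [ 0. -0. -1.] total tool shift mm [-35.1  14.  171.1]
row/10: [-0.007   0.0028  0.0342] turn/row(z) -0.0000
```

View pics/w4.png

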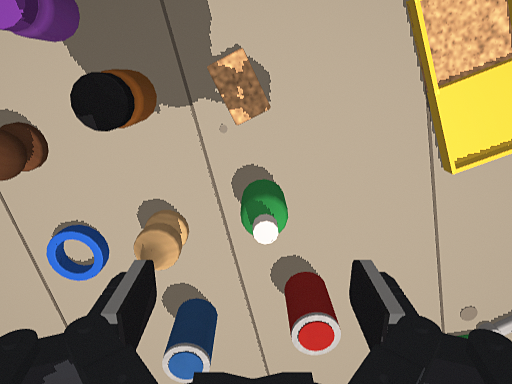

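The green bottle is at (264,212), clear of the spire at (161,235) and the red tin at (312,315). I'll descend on it.

apply_moves(
  commands=[
    [-0.0245,0.0103,0.05,0,0,0,1],
    [-0.0245,0.0103,0.06,0,0,0,1],
    [-0.0245,0.0103,0.05,0,0,0,1],
    [0,0,0.03,0,0,0,1],
    [0,0,0.04,0,0,0,1],
    [0,0,0.05,0,0,0,1],
    [0,0,0.04,0,0,0,1],
    [0,0,0.025,0,0,0,1],
    [0,0,0,0,0,0,1],
    [0,0,0,0,0,0,-1],
    [0,0,0,0,0,0,-1],
    [0,0,0,0,0,0,-1],
    [0,0,0,0,0,0,-1],
    [0,0,0,0,0,0,-1],
    [0,0,0,0,0,0,-1],
    [0,0,0,0,0,0,-1],
    [0,0,0,0,0,0,-1],
  ],
)

```text
clock: 14.75
tool_pos: [0.5682, 0.0979, 0.0426]
orientation: [0.117, 0.993, -0.0, 0.001]
force: [-1.8, -1.5, 5.6]
gripper_width: 0.0432
gripper_force: 31.2
```

apply_moves(
  commands=[
    [0,0,-0.01,0,0,0,-1],
    [0,0,-0.03,0,0,0,-1],
    [0,0,-0.05,0,0,0,-1],
    [0,0,-0.06,0,0,0,-1],
    [0,0,-0.05,0,0,0,-1],
    [0,0,-0.03,0,0,0,-1],
    [0,0,-0.01,0,0,0,-1],
    [0,0,0,0,0,0,-1],
  ],
)

```text
clock: 15.55
tool_pos: [0.567, 0.0981, 0.1612]
orientation: [0.118, 0.993, 0.0, 0.0]
force: [-0.5, 0.4, -1.2]
gripper_width: 0.043
gripper_force: 30.8
```

```bash
python3 mv.py .5086 -.274 .16 76.5 10
```

```text
pos [0.567  0.0981 0.1612] tool-y angle 76.50 tilt [-0.001  0.    -1.   ] total tool shift mm [ -30.  -375.5    1.1]
row/10: [-0.006  -0.0751  0.0002] turn/row(z) 0.0000
```

apply_moves(
  commands=[
    [-0.003,-0.0376,0,0,0,0,-1],
    [-0.006,-0.0751,0,0,0,0,-1],
    [-0.006,-0.0751,0,0,0,0,-1],
    [-0.006,-0.0751,0,0,0,0,-1],
    [-0.006,-0.0751,0,0,0,0,-1],
    [-0.006,-0.0751,0,0,0,0,-1],
    [-0.006,-0.0751,0,0,0,0,-1],
    [-0.006,-0.0751,0,0,0,0,-1],
    [-0.006,-0.0751,0,0,0,0,-1],
    [-0.006,-0.0751,0,0,0,0,-1],
    [-0.003,-0.0376,0,0,0,0,-1],
    [0,0,0,0,0,0,-1],
    [0,0,0,0,0,0,-1],
  ],
)

```text
clock: 16.85
tool_pos: [0.5079, -0.2733, 0.1594]
orientation: [0.118, 0.993, 0.001, -0.001]
force: [0.1, -0.0, -0.8]
gripper_width: 0.0429
gripper_force: 31.0
```

```bash
python3 mv.py .5086 -.274 .049 76.5 10
```

```text
pos [ 0.5079 -0.2733  0.1594] tool-y angle 76.47 tilt [ 0.002  0.002 -1.   ] total tool shift mm [ -1.   -0.7 110.4]
row/10: [-0.0002 -0.0001  0.0221] turn/row(z) -0.0000
```

apply_moves(
  commands=[
    [-0.002,-0.001,0.03,0,0,0,-1],
    [0,0,0.05,0,0,0,-1],
    [0,0,0.05,0,0,0,-1],
    [0,0,0.04,0,0,0,-1],
    [0,0,0.02,0,0,0,-1],
    [0,0,0.014,0,0,0,-1],
    [0,0,0.01,0,0,0,-1],
    [0,0,0.006,0,0,0,-1],
    [0,0,0.004,0,0,0,-1],
    [0,0,0,0,0,0,-1],
    [0,0,0,0,0,0,-1],
  ],
)

```text
clock: 17.95
tool_pos: [0.5096, -0.2751, 0.0494]
orientation: [0.118, 0.993, -0.0, 0.0]
force: [-0.4, -0.1, -1.0]
gripper_width: 0.0431
gripper_force: 31.0
```

apply_moves(
  commands=[
    [0,0,0.004,0,0,0,-1],
    [0,0,0,0,0,0,-1],
    [0,0,0.003,0,0,0,-1],
    [0,0,0,0,0,0,-1],
  ],
)

```text
clock: 18.35
tool_pos: [0.5095, -0.275, 0.0467]
orientation: [0.118, 0.993, 0.0, -0.0]
force: [-3.3, 2.0, 5.9]
gripper_width: 0.0429
gripper_force: 31.7
```

apply_moves(
  commands=[
    [0,0,0,0,0,0,0.3],
    [0,0,0,0,0,0,0.6],
    [0,0,0,0,0,0,1],
    [0,0,0,0,0,0,1],
    [0,0,0,0,0,0,1],
    [0,0,-0.02,0,0,0,1],
    [0,0,-0.05,0,0,0,1],
    [0,0,-0.06,0,0,0,1],
    [0,0,-0.08,0,0,0,1],
    [0,0,-0.08,0,0,0,1],
    [0,0,-0.04,0,0,0,1],
    [0,0,0,0,0,0,1],
    [0,0,0,0,0,0,1],
  ],
)

```text
clock: 19.65
tool_pos: [0.5093, -0.2748, 0.2107]
orientation: [0.118, 0.993, -0.0, 0.0]
force: [-0.5, 0.2, -0.5]
gripper_width: 0.0853
gripper_force: 0.0
```

```bash
python3 mv.py .405 -.01 .21 76.5 8
python3 - <<'E'
from look import *
wrist(fn="w5.png")
E
```

```text
pos [ 0.5093 -0.2748  0.2107] tool-y angle 76.50 tilt [-0.001 -0.    -1.   ] total tool shift mm [163.3 233.2   0.5]
row/8: [0.0408 0.0583 0.0001] turn/row(z) 0.0000
```

View pics/w5.png

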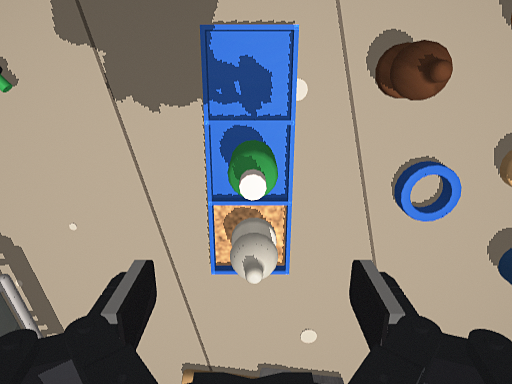

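Both objects stand in their bays: the white finial on cork at (253,245) and the glue bottle at (253,170). The near bay at (250,73) is empty. Next is the jar.

apply_moves(
  commands=[
    [0.0204,0.0292,0,0,0,0,1],
    [0.0408,0.0583,0,0,0,0,1],
    [0.0408,0.0583,0,0,0,0,1],
    [0.0408,0.0583,0,0,0,0,1],
    [0.0408,0.0583,0,0,0,0,1],
    [0.0408,0.0583,0,0,0,0,1],
    [0.0408,0.0583,0,0,0,0,1],
    [0.0408,0.0583,0,0,0,0,1],
    [0.0204,0.0292,0,0,0,0,1],
    [0,0,0,0,0,0,1],
    [0,0,0,0,0,0,1],
  ],
)

```text
clock: 20.8
tool_pos: [0.4045, -0.01, 0.2089]
orientation: [0.117, 0.993, -0.0, -0.001]
force: [0.5, -0.2, 1.0]
gripper_width: 0.0855
gripper_force: 0.0
```

```bash
python3 - <<'E'
from look import *
c=wrist("jar_mid",(.44,-.003),"w6.png")
E
python3 mv.py .44 -.003 .038 76.5 10
```

```text
jar_mid [4.373e-01 1.000e-04] cost 22.6 p 0.70
place 0.89 [270. 203.] [0.4374 0.0012]
place 0.83 [353.  78.] [0.3457 0.0918]
place 0.56 [109. 164.] [ 0.3676 -0.13  ]
pos [ 0.4051 -0.0107  0.2098] tool-y angle 76.43 tilt [ 0.001 -0.    -1.   ] total tool shift mm [-32.3  15.7 171.7]
row/10: [-0.0065  0.0031  0.0343] turn/row(z) -0.0000
```

View pics/w6.png

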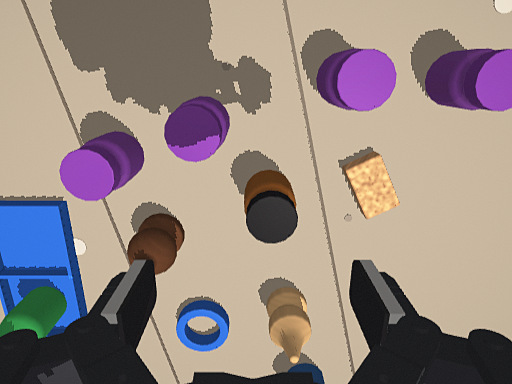

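The amber jar's lid is at (271,217), alone between the ball finial at (157,240) and the cork block. Descending.

apply_moves(
  commands=[
    [-0.0197,0.0121,0.05,0,0,0,1],
    [-0.0197,0.0121,0.05,0,0,0,1],
    [-0.0197,0.0121,0.05,0,0,0,1],
    [0,0,0.03,0,0,0,1],
    [0,0,0.05,0,0,0,1],
    [0,0,0.05,0,0,0,1],
    [0,0,0.04,0,0,0,1],
    [0,0,0.024,0,0,0,1],
    [0,0,0,0,0,0,1],
    [0,0,0,0,0,0,-1],
    [0,0,0,0,0,0,-1],
    [0,0,0,0,0,0,-1],
    [0,0,0,0,0,0,-1],
    [0,0,0,0,0,0,-1],
    [0,0,0,0,0,0,-1],
    [0,0,0,0,0,0,-1],
    [0,0,0,0,0,0,-1],
  ],
  grip_force=40,
)

```text
clock: 22.65
tool_pos: [0.4395, 0.0004, 0.0401]
orientation: [0.117, 0.993, -0.0, 0.002]
force: [-1.4, -1.3, 6.9]
gripper_width: 0.0467
gripper_force: 41.9
```

apply_moves(
  commands=[
    [0,0,-0.01,0,0,0,-1],
    [0,0,-0.03,0,0,0,-1],
    [0,0,-0.05,0,0,0,-1],
    [0,0,-0.06,0,0,0,-1],
    [0,0,-0.05,0,0,0,-1],
    [0,0,-0.03,0,0,0,-1],
    [0,0,-0.01,0,0,0,-1],
    [0,0,0,0,0,0,-1],
  ],
)

```text
clock: 23.45
tool_pos: [0.4381, 0.0009, 0.1586]
orientation: [0.117, 0.993, 0.0, 0.0]
force: [0.4, -0.0, -2.8]
gripper_width: 0.0467
gripper_force: 41.5
```

```bash
python3 mv.py .431 -.255 .155 76.5 6
```

```text
pos [0.4381 0.0009 0.1586] tool-y angle 76.51 tilt [-0.001  0.    -1.   ] total tool shift mm [ -52.8 -250.5    3.6]
row/6: [-0.0176 -0.0835  0.0012] turn/row(z) 0.0000
```

apply_moves(
  commands=[
    [-0.007,-0.033,0,0,0,0,-1],
    [-0.0151,-0.0716,0,0,0,0,-1],
    [-0.0151,-0.0716,0,0,0,0,-1],
    [-0.0151,-0.0716,0,0,0,0,-1],
    [-0.0151,-0.0716,0,0,0,0,-1],
    [-0.0151,-0.0716,0,0,0,0,-1],
    [-0.0151,-0.0716,0,0,0,0,-1],
    [-0.008,-0.038,0,0,0,0,-1],
    [0,0,0,0,0,0,-1],
    [0,0,0,0,0,0,-1],
  ],
)

```text
clock: 24.45
tool_pos: [0.4301, -0.2541, 0.1565]
orientation: [0.118, 0.993, 0.001, -0.001]
force: [-0.8, 0.2, -0.9]
gripper_width: 0.0461
gripper_force: 41.7
```

```bash
python3 mv.py .431 -.255 .046 76.5 10
```

```text
pos [ 0.4301 -0.2541  0.1565] tool-y angle 76.45 tilt [ 0.003  0.002 -1.   ] total tool shift mm [ -1.4  -0.9 110.5]
row/10: [-0.0003 -0.0002  0.0221] turn/row(z) -0.0000
```

apply_moves(
  commands=[
    [-0.002,-0.001,0.03,0,0,0,-1],
    [0,0,0.05,0,0,0,-1],
    [0,0,0.05,0,0,0,-1],
    [0,0,0.04,0,0,0,-1],
    [0,0,0.02,0,0,0,-1],
    [0,0,0.014,0,0,0,-1],
    [0,0,0.01,0,0,0,-1],
    [0,0,0.006,0,0,0,-1],
    [0,0,0,0,0,0,-1],
    [0,0,0.004,0,0,0,-1],
    [0,0,0,0,0,0,-1],
    [0,0,0,0,0,0,-1],
  ],
)

```text
clock: 25.65
tool_pos: [0.432, -0.2558, 0.0467]
orientation: [0.118, 0.993, -0.0, 0.0]
force: [-0.8, 0.0, -1.0]
gripper_width: 0.0465
gripper_force: 41.7
```

apply_moves(
  commands=[
    [0,0,0.004,0,0,0,-1],
    [0,0,0,0,0,0,-1],
    [0,0,0.002,0,0,0,-1],
    [0,0,0,0,0,0,-1],
  ],
)

```text
clock: 26.05
tool_pos: [0.4318, -0.2557, 0.0442]
orientation: [0.118, 0.993, 0.0, -0.0]
force: [-2.6, 1.9, 4.8]
gripper_width: 0.0464
gripper_force: 42.3
```

apply_moves(
  commands=[
    [0,0,0,0,0,0,0.3],
    [0,0,0,0,0,0,0.6],
    [0,0,0,0,0,0,1],
    [0,0,0,0,0,0,1],
    [0,0,0,0,0,0,1],
    [0,0,-0.02,0,0,0,1],
    [0,0,-0.05,0,0,0,1],
    [0,0,-0.06,0,0,0,1],
    [0,0,-0.08,0,0,0,1],
    [0,0,-0.08,0,0,0,1],
    [0,0,-0.04,0,0,0,1],
    [0,0,0,0,0,-0.0417,1],
    [0,0,0,0,0,-0.0417,1],
    [0,0,0,0,0,-0.0417,1],
    [0,0,0,0,0,0,1],
    [0,0,0,0,0,0,1],
  ],
  grip_force=30,
)

```text
clock: 27.65
tool_pos: [0.4318, -0.2556, 0.2088]
orientation: [-0.077, 0.997, -0.0, 0.0]
force: [0.7, 0.0, -0.2]
gripper_width: 0.0854
gripper_force: 0.0
```

```bash
python3 mv.py .54 -.015 .21 99 8
```

```text
pos [ 0.4318 -0.2556  0.2088] tool-y angle 98.86 tilt [-0. -0. -1.] total tool shift mm [-144.   221.1   -1.3]
row/8: [-0.036   0.0553 -0.0003] turn/row(z) -0.0001
```

apply_moves(
  commands=[
    [-0.018,0.0276,0,0,0,0,1],
    [-0.036,0.0553,0,0,0,0,1],
    [-0.036,0.0553,0,0,0,0,1],
    [-0.036,0.0553,0,0,0,0,1],
    [-0.036,0.0553,0,0,0,0,1],
    [-0.036,0.0553,0,0,0,0,1],
    [-0.036,0.0553,0,0,0,0,1],
    [-0.036,0.0553,0,0,0,0,1],
    [-0.018,0.0276,0,0,0,0,1],
    [0,0,0,0,0,0,1],
    [0,0,0,0,0,0,1],
  ],
)

```text
clock: 28.75
tool_pos: [0.5392, -0.0148, 0.2083]
orientation: [-0.078, 0.997, -0.0, -0.0]
force: [-0.7, -1.2, 0.7]
gripper_width: 0.0855
gripper_force: 0.0
```

```bash
python3 - <<'E'
from look import *
c=wrist("spire_mid",(.577,-.009),"w7.png")
E
python3 mv.py .577 -.009 .039 99 10
```

```text
spire_mid [ 0.5797 -0.0089] cost 3.3 p 0.57
place 0.61 [251. 214.] [ 0.5781 -0.0078]
pos [ 0.5391 -0.0155  0.2083] tool-y angle 98.91 tilt [ 0. -0. -1.] total tool shift mm [-38.5   0.6 169.3]
row/10: [-0.0077  0.0001  0.0339] turn/row(z) -0.0000
```

View pics/w7.png

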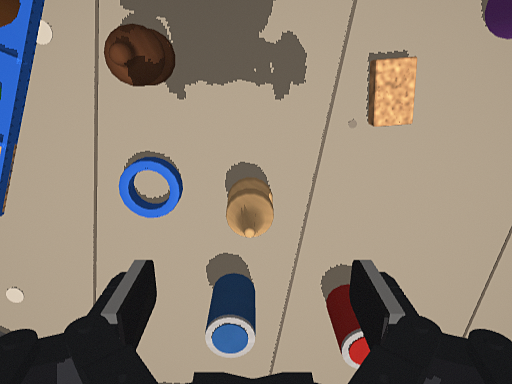

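The spire is at (250,212) with clear space on both sides. The ring is at (151,187) and the blue tin is at (231,320).

apply_moves(
  commands=[
    [-0.0263,0.0006,0.05,0,0,0,1],
    [-0.0263,0.0006,0.05,0,0,0,1],
    [-0.0263,0.0006,0.05,0,0,0,1],
    [0,0,0.03,0,0,0,1],
    [0,0,0.05,0,0,0,1],
    [0,0,0.05,0,0,0,1],
    [0,0,0.038,0,0,0,1],
    [0,0,0.024,0,0,0,1],
    [0,0,0,0,0,0,1],
    [0,0,0,0,0,0,-1],
    [0,0,0,0,0,0,-1],
    [0,0,0,0,0,0,-1],
    [0,0,0,0,0,0,-1],
    [0,0,0,0,0,0,-1],
    [0,0,0,0,0,0,-1],
    [0,0,0,0,0,0,-1],
    [0,0,0,0,0,0,-1],
  ],
  grip_force=30,
)

```text
clock: 30.6
tool_pos: [0.5795, -0.0078, 0.0391]
orientation: [-0.079, 0.997, -0.0, 0.001]
force: [-1.5, -0.6, 6.0]
gripper_width: 0.0427
gripper_force: 31.0
```

apply_moves(
  commands=[
    [0,0,-0.01,0,0,0,-1],
    [0,0,-0.03,0,0,0,-1],
    [0,0,-0.05,0,0,0,-1],
    [0,0,-0.06,0,0,0,-1],
    [0,0,-0.05,0,0,0,-1],
    [0,0,-0.03,0,0,0,-1],
    [0,0,-0.01,0,0,0,-1],
    [0,0,0,0,0,0,-1],
  ],
)

```text
clock: 31.4
tool_pos: [0.5783, -0.0076, 0.1578]
orientation: [-0.079, 0.997, -0.0, 0.0]
force: [-0.1, -0.5, -0.3]
gripper_width: 0.0427
gripper_force: 30.7
```

```bash
python3 mv.py .4535 .304 .155 99 10;python3 - <<'E'
from look import *
wrist(fn="w8.png")
E
```

```text
pos [ 0.5783 -0.0076  0.1578] tool-y angle 99.02 tilt [-0.001 -0.    -1.   ] total tool shift mm [ 74.4 327.3   2.6]
row/10: [0.0149 0.0655 0.0005] turn/row(z) 0.0000
```

View pics/w8.png

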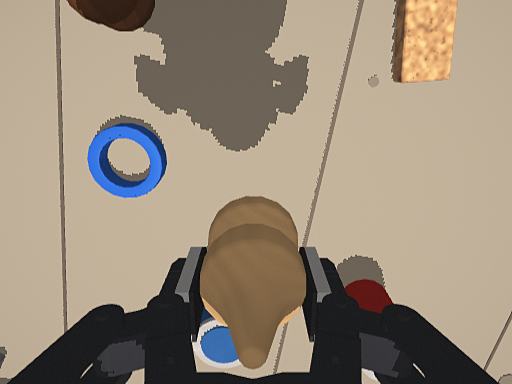

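The spire is held upright, with its bulb centred at (253,270). I'll carry it to the yellow tray.

apply_moves(
  commands=[
    [0.0075,0.0327,0,0,0,0,-1],
    [0.0149,0.0655,0,0,0,0,-1],
    [0.0149,0.0655,0,0,0,0,-1],
    [0.0149,0.0655,0,0,0,0,-1],
    [0.0149,0.0655,0,0,0,0,-1],
    [0.0149,0.0655,0,0,0,0,-1],
    [0.0149,0.0655,0,0,0,0,-1],
    [0.0149,0.0655,0,0,0,0,-1],
    [0.0149,0.0655,0,0,0,0,-1],
    [0.0149,0.0655,0,0,0,0,-1],
    [0.0075,0.0327,0,0,0,0,-1],
    [0,0,0,0,0,0,-1],
    [0,0,0,0,0,0,-1],
  ],
)

```text
clock: 32.75
tool_pos: [0.4521, 0.3041, 0.1559]
orientation: [-0.079, 0.997, -0.001, -0.001]
force: [-0.3, 0.9, -1.0]
gripper_width: 0.0429
gripper_force: 30.7
```

```bash
python3 mv.py .4535 .304 .043 99 10;python3 - <<'E'
from look import *
c=wrist(fn="w9.png")
E
```

```text
pos [0.4521 0.3041 0.1559] tool-y angle 99.09 tilt [ 0.002 -0.001 -1.   ] total tool shift mm [ -1.7  -0.2 112.9]
row/10: [-0.0003 -0.      0.0226] turn/row(z) 0.0001
```

View pics/w9.png

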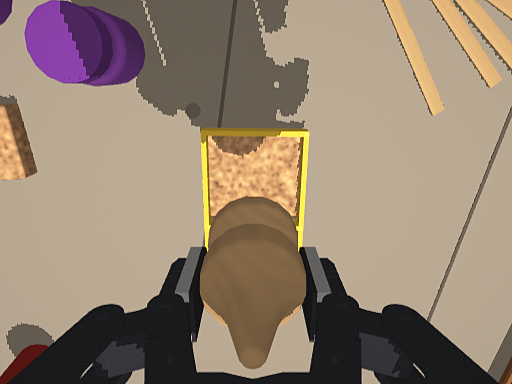

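The yellow tray's near corners are at (202,130) and (308,130). I'll compute the bay centres from them.

Run:
```python
from look import *
c=wrist()
a,b=ray(c,(202,130),.016),ray(c,(308,130),.016);e=b-a;L=np.linalg.norm(e);u=np.array([e[1],-e[0]])/L;m=(a+b)/2
print(a,b,"L",L,"yaw",np.degrees(np.arctan2(u[1],u[0])),"cork",m+u*.042,"plain",m+u*.122)
```

```text
[0.41690627 0.26078296] [0.40401001 0.34183116] L 0.08206780170169986 yaw 9.041016394632237 cork [0.45193634 0.307907  ] plain [0.53094242 0.32047832]
```

apply_moves(
  commands=[
    [0,0.005,0.03,0,0,0,-1],
    [0,0,0.05,0,0,0,-1],
    [0,0,0.05,0,0,0,-1],
    [0,0,0.04,0,0,0,-1],
    [0,0,0.02,0,0,0,-1],
    [0,0,0.014,0,0,0,-1],
    [0,0,0.01,0,0,0,-1],
    [0,0,0.006,0,0,0,-1],
    [0,0,0,0,0,0,-1],
    [0,0,0.004,0,0,0,-1],
    [0,0,0,0,0,0,-1],
    [0,0,0,0,0,0,-1],
  ],
)

```text
clock: 34.05
tool_pos: [0.453, 0.3068, 0.0457]
orientation: [-0.079, 0.997, 0.0, 0.0]
force: [-0.0, -0.1, -1.1]
gripper_width: 0.0422
gripper_force: 30.7
```

apply_moves(
  commands=[
    [0,0,0.004,0,0,0,-1],
    [0,0,0,0,0,0,-1],
    [0,0,0.003,0,0,0,-1],
    [0,0,0,0,0,0,-1],
  ],
)

```text
clock: 34.45
tool_pos: [0.4531, 0.3068, 0.0432]
orientation: [-0.079, 0.997, -0.0, -0.0]
force: [-4.2, -1.9, 7.7]
gripper_width: 0.0425
gripper_force: 31.4
```

apply_moves(
  commands=[
    [0,0,0,0,0,0,0.3],
    [0,0,0,0,0,0,0.6],
    [0,0,0,0,0,0,1],
    [0,0,0,0,0,0,1],
    [0,0,0,0,0,0,1],
    [0,0,-0.02,0,0,0,1],
    [0,0,-0.05,0,0,0,1],
    [0,0,-0.06,0,0,0,1],
    [0,0,-0.08,0,0,0,1],
    [0,0,-0.08,0,0,0,1],
    [0,0,-0.04,0,0,0,1],
    [0,0,0,0,0,0,1],
    [0,0,0,0,0,0,1],
  ],
)

```text
clock: 35.75
tool_pos: [0.4529, 0.3066, 0.2072]
orientation: [-0.079, 0.997, 0.0, 0.0]
force: [-0.1, 0.2, -0.2]
gripper_width: 0.0849
gripper_force: 0.0
```

```bash
python3 mv.py .65 .115 .208 99 8
```

```text
pos [0.4529 0.3066 0.2072] tool-y angle 99.02 tilt [-0.001  0.    -1.   ] total tool shift mm [-164.7 -220.1   -0.7]
row/8: [-0.0412 -0.055  -0.0002] turn/row(z) 0.0000
```

apply_moves(
  commands=[
    [-0.0206,-0.0275,0,0,0,0,1],
    [-0.0412,-0.055,0,0,0,0,1],
    [-0.0412,-0.055,0,0,0,0,1],
    [-0.0412,-0.055,0,0,0,0,1],
    [-0.0412,-0.055,0,0,0,0,1],
    [-0.0412,-0.055,0,0,0,0,1],
    [-0.0412,-0.055,0,0,0,0,1],
    [-0.0412,-0.055,0,0,0,0,1],
    [-0.0206,-0.0275,0,0,0,0,1],
    [0,0,0,0,0,0,1],
    [0,0,0,0,0,0,1],
  ],
)

```text
clock: 36.85
tool_pos: [0.6494, 0.1152, 0.2055]
orientation: [-0.078, 0.997, 0.0, -0.001]
force: [0.2, -0.2, -0.1]
gripper_width: 0.0852
gripper_force: 0.0
```

```bash
python3 - <<'E'
from look import *
c=wrist("tin_red_mid",(.6875,.12),"w10.png")
E
python3 mv.py .6875 .12 .037 99 10
```

```text
tin_red_mid none
place 0.6 [248. 212.] [0.6871 0.1196]
pos [0.6492 0.1162 0.2065] tool-y angle 99.10 tilt [ 0.001  0.    -1.   ] total tool shift mm [-38.6  -2.3 169.5]
row/10: [-0.0077 -0.0005  0.0339] turn/row(z) 0.0001
```

View pics/w10.png

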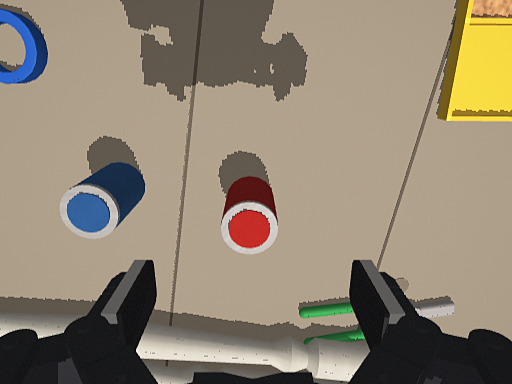

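The red tin is at (249,215). The blue tin at (100,203) and the pliers at (340,310) are clear of the fingers.

apply_moves(
  commands=[
    [-0.0257,-0.0015,0.05,0,0,0,1],
    [-0.0257,-0.0015,0.05,0,0,0,1],
    [-0.0257,-0.0015,0.05,0,0,0,1],
    [0,0,0.03,0,0,0,1],
    [0,0,0.05,0,0,0,1],
    [0,0,0.05,0,0,0,1],
    [0,0,0.038,0,0,0,1],
    [0,0,0.022,0,0,0,1],
    [0,0,0,0,0,0,1],
    [0,0,0,0,0,0,-1],
    [0,0,0,0,0,0,-1],
    [0,0,0,0,0,0,-1],
    [0,0,0,0,0,0,-1],
    [0,0,0,0,0,0,-1],
    [0,0,0,0,0,0,-1],
    [0,0,0,0,0,0,-1],
    [0,0,0,0,0,0,-1],
  ],
  grip_force=40,
)

```text
clock: 38.7
tool_pos: [0.6898, 0.1189, 0.0388]
orientation: [-0.079, 0.997, -0.0, 0.002]
force: [0.1, -0.8, 5.7]
gripper_width: 0.0473
gripper_force: 41.8
```

apply_moves(
  commands=[
    [0,0,-0.01,0,0,0,-1],
    [0,0,-0.03,0,0,0,-1],
    [0,0,-0.05,0,0,0,-1],
    [0,0,-0.06,0,0,0,-1],
    [0,0,-0.05,0,0,0,-1],
    [0,0,-0.03,0,0,0,-1],
    [0,0,-0.02,0,0,0,-1],
    [0,0,0,0,0,0,-1],
  ],
)

```text
clock: 39.5
tool_pos: [0.689, 0.1191, 0.1632]
orientation: [-0.079, 0.997, -0.0, 0.001]
force: [0.4, 0.4, -3.1]
gripper_width: 0.0474
gripper_force: 41.6
```

```bash
python3 mv.py .531 .318 .16 99 8
```

```text
pos [0.689  0.1191 0.1632] tool-y angle 99.02 tilt [-0.002 -0.    -1.   ] total tool shift mm [124.9 221.3   2.9]
row/8: [0.0312 0.0553 0.0007] turn/row(z) 0.0000
```

apply_moves(
  commands=[
    [0.0156,0.0277,0,0,0,0,-1],
    [0.0312,0.0553,0,0,0,0,-1],
    [0.0312,0.0553,0,0,0,0,-1],
    [0.0312,0.0553,0,0,0,0,-1],
    [0.0312,0.0553,0,0,0,0,-1],
    [0.0312,0.0553,0,0,0,0,-1],
    [0.0312,0.0553,0,0,0,0,-1],
    [0.0312,0.0553,0,0,0,0,-1],
    [0.0156,0.0277,0,0,0,0,-1],
    [0,0,0,0,0,0,-1],
    [0,0,0,0,0,0,-1],
  ],
)

```text
clock: 40.6
tool_pos: [0.5302, 0.3177, 0.1609]
orientation: [-0.079, 0.997, -0.001, -0.0]
force: [1.0, -0.3, -2.6]
gripper_width: 0.0472
gripper_force: 41.8
```

```bash
python3 mv.py .531 .318 .043 99 10
```

```text
pos [0.5302 0.3177 0.1609] tool-y angle 99.05 tilt [ 0.001 -0.001 -1.   ] total tool shift mm [ -1.    0.3 117.9]
row/10: [-0.0002  0.0001  0.0236] turn/row(z) 0.0000
```

apply_moves(
  commands=[
    [-0.002,0,0.03,0,0,0,-1],
    [0,0,0.05,0,0,0,-1],
    [0,0,0.05,0,0,0,-1],
    [0,0,0.045,0,0,0,-1],
    [0,0,0.025,0,0,0,-1],
    [0,0,0.014,0,0,0,-1],
    [0,0,0.01,0,0,0,-1],
    [0,0,0.005,0,0,0,-1],
    [0,0,0,0,0,0,-1],
    [0,0,0.004,0,0,0,-1],
    [0,0,0,0,0,0,-1],
    [0,0,0,0,0,0,-1],
  ],
)

```text
clock: 41.8
tool_pos: [0.5318, 0.3182, 0.0458]
orientation: [-0.079, 0.997, 0.0, 0.0]
force: [-0.3, 0.3, -2.4]
gripper_width: 0.0473
gripper_force: 41.8
```

apply_moves(
  commands=[
    [0,0,0.004,0,0,0,-1],
    [0,0,0,0,0,0,-1],
    [0,0,0.003,0,0,0,-1],
    [0,0,0,0,0,0,-1],
  ],
)

```text
clock: 42.2
tool_pos: [0.5316, 0.3181, 0.0428]
orientation: [-0.079, 0.997, -0.0, -0.0]
force: [-3.7, -2.6, 5.1]
gripper_width: 0.0472
gripper_force: 42.4
```

Floor contact. I'll release, lift, and back off toward the base so the trays can be seen.

apply_moves(
  commands=[
    [0,0,0,0,0,0,0.3],
    [0,0,0,0,0,0,0.6],
    [0,0,0,0,0,0,1],
    [0,0,0,0,0,0,1],
    [0,0,0,0,0,0,1],
    [0,0,-0.02,0,0,0,1],
    [0,0,-0.05,0,0,0,1],
    [0,0,-0.06,0,0,0,1],
    [0,0,-0.08,0,0,0,1],
    [0,0,-0.08,0,0,0,1],
    [0,0,-0.06,0,0,0,1],
    [0.03,-0.03,0,0,0,0,1],
    [0.04,-0.05,0,0,0,0,1],
    [0.04,-0.05,0,0,0,0,1],
    [0.04,-0.05,0,0,0,0,1],
    [0.03,-0.05,0,0,0,0,1],
    [0,-0.03,0,0,0,0,1],
    [0,0,0,0,0,0,1],
    [0,0,0,0,0,0,1],
  ],
)

```text
clock: 44.1
tool_pos: [0.4632, 0.1757, 0.2175]
orientation: [-0.078, 0.997, 0.0, 0.001]
force: [0.0, -0.1, 0.6]
gripper_width: 0.0856
gripper_force: 0.0
```

Run:
```python
from look import *
t=manip.camera("top");s=manip.camera("side")
im=np.hstack([cv2.resize(t["pixels"][110:280,110:410],(400,227)),cv2.resize(s["pixels"],(400,300))[:227*1,:]]) if 0 else np.vstack([cv2.resize(t["pixels"][110:280,110:410],(510,289)),cv2.resize(s["pixels"][100:384,100:400],(327,310))[:,:327] if 0 else cv2.resize(s["pixels"][90:270],(510,179)),])
im=np.vstack([im,cv2.resize(s["pixels"][255:384],(510,129))])
cv2.imwrite("pics/end.png",im[:,:,::-1])
```

```text
(no output)
```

View pics/end.png

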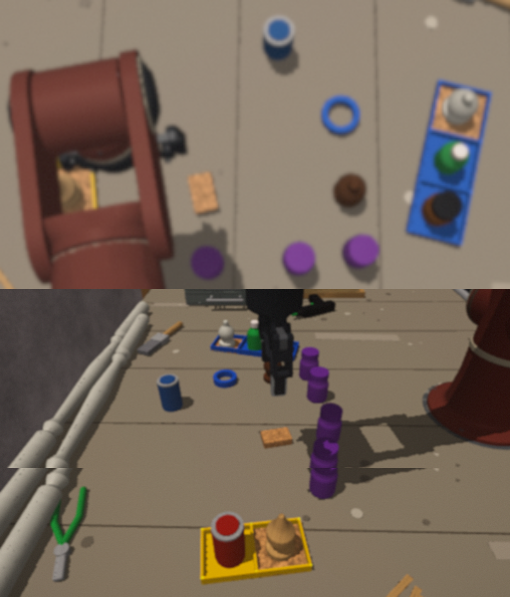

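The blue tray holds the white finial on cork, the glue bottle and the jar, all upright at (460,105), (452,157) and (441,208). In the yellow tray the red tin stands at (228,540) and the spire on cork at (283,538). The dark finial and blue tin are untouched.

```bash
python3 -c "
from bench import manip
print(manip.close_job())"
```

```text
the job is handed in; nothing more can be done
None
```

Both kits are made up and the job is handed in: each of the five items stands upright in its bay, and the dark ball finial and blue tin are still where they were on the bench.

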